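# Stow the tile racks in the games chest

## Robot

A 6-joint arm with a two-finger parallel gripper is mounted at the origin on the work surface. World frame = base frame: x ahead of the robot, y to its left, z up, the work surface at z = 0. Lengths are in mm, angles in rad, forces in N, time in s.
With the tool pointing down it reaches from about 275 to 750 mm from the base axis. Payload 10.2 kg.
Tool frame: the origin (TCP) lies between the finger pads; the fingertips stand 17 mm ahead of it and the grasp point (between the pads) lies 2 mm behind it (tips_ahead is the distance from the TCP to the fingertips, in mm); z points along the fingers, y is the line along which they close (so a half turn about z gives the same grasp; the last joint's range is limited). The gripper opens to 85 mm and grips with 20 to 120 N. Pads are 22 mm wide; open, the fingers measure 114 mm over their backs; the gripper's body (76 mm by 85 mm) begins 54 mm behind the grasp point. The pads swing forward as they close: fully open they stand 13 mm farther back than shut.
Start: joints at [0.906, 0.313, 1.498, -0, 1.331, -0.223], TCP at [224.486, 474.592, 248.294] pointing down, gripper open.
Joint ranges: [-2.94, 2.94], [-0.97, 2.17], [0.19, 2.56], [-1.23, 4.37], [0.02, 3.11], [-2.88, 2.88]. Speed limits (rad/s): [2.39, 2.39, 3.01, 3.14, 3.14, 3.14].

## Interface

Orientations are given as a unit quaternion [w, x, y, z].
In Python, from rig import sense, capture, finish_job, boxes_of, tips_ahead gives the robot as it stands.
- The arm moves only by the tool drive_tool, never from a script. Its argument "commands" is text: rows parted by semicolons, each of 7 numbers parted by spaces: the shift along the world's x, y, z in units of 0.1 m (1.0 is 0.1 m), then the turn, a rotation vector about the world's x, y, z in units of pi/4 rad (1.0 is pi/4 rad), then the opening in per cent of the stroke, from 0 (shut) to 100 (fully open). A call has 1 to 20 rows; each row shifts and turns the commanded pose from where the row before left it; what a row does not reach is not made up. A row lasts 1/12 s, in which the tool goes at most 41.7 mm and 7.16 degrees, less where a joint would pass 70% of its speed; a pose out of reach is approached as far as the arm can. A call with a number of a shift or a turn outside -1 to 1 is refused whole. A call with a gripper value outside its range is refused whole. The fingers move at their own pace and stop on an object; "force" is the grip in N (left out, the last holds). Time passes only in rows, so rows that do not move let the fingers close. It gives the time, the measured TCP pose, the force, the opening and the grip force at its end, in the units of the state.
- sense(): the state, without advancing time (a new reading comes with each control period).
- capture(name): name is "scene" or "top" or "wrist"; returns a dict with "pixels" (420x560x3 uint8, blue, green, red), "fov_y" (degrees; the focal length in pixels is half the picture's height over the tangent of half this angle, whatever the lens; pixels are square), "cx", "cy" (the principal point, pixels), "position" and "attitude" of the camera in the world; the wrist camera has in their place "tool_from_camera" (4x4, takes a point from camera to tool coordinates, whose origin is the TCP and whose axes are the flange's). Camera axes: x right, y down, z forward; pixel columns grow to the right and rows downward; lengths in mm; the calibration is good to about 2 mm. A picture is of the moment at which its call begins: read the wrist's pose just before it. There is no depth.
- finish_job(): hands the job in; it is judged then, once.
Trained networks look in a picture, given as the dict that the camera call returned (one of the last four; its "shot" number tells which), for a name from the list of things; names that differ only in an ending like _2 or _b are one class to them, and where a whole thing is asked for, a point or a joint stands for the part that bears it (a point fixed in the world has none). Each returns a list of dicts, best first, with "confidence" (0 to 1); they miss things now and then, are a little off and sometimes report something else, mostly with a low value. They report only what shows in the picture. A call takes as long as a camera call. They do not tell look-alikes from the thing itself.
- boxes_of(picture, name): "position" ([column, row] in pixels, amid what is visible of it).
The state is a dict: "time_s": time; "joints": joint angles; "dq": joint speeds; "tau": joint torques, N m; "eef_pos": TCP position; "ee_rot": TCP orientation; "force": force on the tool from outside, world axes, zero at the start; "wrist_torque": the same for the moment, N m; "grip_width": opening from 0.0 (shut) to 1.0 (fully open); "grip_force": force on a finger pad.
Only numpy, scipy, OpenCV 4.12 (cv2) and the standard library are available. Lean on these libraries where they do the work, as an engineer would, in place of code of your own. Each camera call takes 0.05 s, during which the arm holds its last target. There are 200 camera calls.

## Task

The game is over: first slide the hatch of the games chest wide open. Then pick up the empty grey tray by its orange tab and slide it fully home in the chest, on the rail pair that is level with the red marker block on the chest's side. After that stand every tile rack on the table upright on the tray's floor, working through the chest's open top, and last push the hatch fully shut over them. Leave everything else on the table undisturbed.

Things in the scene. Friction and masses are not known exactly. Their poses are not given: they have to be found in the camera images.
- chest: Fixed pressed-wood games chest, 270 (x) x 495 (y) x 195 mm high, roughly square to the table. Origin on the table under the middle of its tray bay, z up. The bay is its -y end (chest y -100 to +95 mm), open above and at its -y end, the mouth; under it is a plinth 55 high, behind it (+y) a closed store, 150 high to y +160, then 178.
- mouth (a point): Middle of the bay's open -y end, at chest (0, -100, 120) mm. On each side of the bay two aluminium ledges run along y (20 mm wide, |x| 90 to 110, upper faces 75 and 120 mm above the table), with side flanges 220 mm apart face to face and, at the mouth, 85 mm high lead-in fins that flare out to y -131. The tray has to slide in along +y: it does not fit down past the upper ledges.
- back_stop (a point): Point on the -y face of the closed store, at chest (0, 95, 120) mm: the back stop that the tray's +y wall meets when fully home.
- hatch (a joint): Pale-blue sliding hatch on top of the chest, m: 0 = fully shut over the bay against its stops at the mouth; grows as it slides along chest +y over the store, up to 0.245. It starts shut or a little open (0 to 0.05), stays where it is left and needs about 2 N to move. Panel 256 x 235 x 6 mm, top 192 mm above the table; it clears racks on the upper rails by about 10 mm.
- hatch_handle (a point): Centre of the black upright bar on the hatch by which it is pushed: 90 mm along chest x, 14 along chest y, 32 high, top 224 mm above the table. It lies 35 mm behind the panel's leading (-y) edge; with the hatch shut it is at chest (0, -70, 208) mm.
- marker_low: Red plastic marker block, 34 x 34 x 24 mm (30 with its button), present (not None) when the LOWER rail pair is to be used. It sits on a bracket on the chest's outer +x side at chest (153, -75) mm; origin at the centre of its underside, level with the upper faces of the lower rails, 75 mm above the table. Leave it there.
- marker_high: The same red block, present when the UPPER rail pair is to be used: on the other bracket at chest (153, -15) mm, underside level with the upper faces of the upper rails, 120 mm above the table. Exactly one of marker_low and marker_high is present.
- tray: Loose grey plastic tray, about 0.22 kg, 210 (x) x 190 (y) mm, walls 22 high and 5 thick, floor 4 thick; origin at the centre of its underside. Mid -y wall stands the orange grip tab: 80 along x, 10 thick (tray y -95 to -85), top 45 mm above the underside. Goes in +y wall first; home, its origin is over the chest's origin, axes as the chest, underside on the rails.
- rack1: Pale-blue slanted tile rack, about 0.11 kg, 120 (x) x 46 (y) mm, 50 high; origin at the centre of its underside, z up. A grip rib 12 mm thick (y) and 120 long runs along its middle; more than 25 mm above the underside only the rib is there. Two or three racks are present, the others None.
- rack2: Pale-blue slanted tile rack, about 0.11 kg, 120 (x) x 46 (y) mm, 50 high; origin at the centre of its underside, z up. A grip rib 12 mm thick (y) and 120 long runs along its middle; more than 25 mm above the underside only the rib is there. Two or three racks are present, the others None.
- rack3: Pale-blue slanted tile rack, about 0.11 kg, 120 (x) x 46 (y) mm, 50 high; origin at the centre of its underside, z up. A grip rib 12 mm thick (y) and 120 long runs along its middle; more than 25 mm above the underside only the rib is there. Two or three racks are present, the others None.
- dish: Black ceramic dish, 110 mm wide, 28 high; origin at its underside. To be left alone.
- die1: Bone-white die, 20 mm; origin at its underside. To be left alone.
- die2: Bone-white die, 20 mm; origin at its underside. To be left alone.
- opener: Flat steel bottle opener, 140 x 36 x 4 mm; origin at its underside. To be left alone.
- tile_wall: Wall of mahjong tiles, 76 x 192 x 40 mm; origin at its underside. To be left alone.
- mug: White mug, 76 mm wide, 85 high; origin at its underside. To be left alone.
- can: Green drinks can, 66 mm wide, 115 high; origin at its underside. To be left alone.
Mind the look-alikes: they are no part of the job. Leave any turquoise look-alike of the rack3 alone.

How it is judged (in metres and radians):
On the way, in this order (a step that is already met when the one before it is completed fails the run):
1. the hatch is slid wide open (value of joint hatch above 0.19 m), for 0.2 s.
2. the tray is fully home on the marked rail pair, hatch open (z of tray in the frame of marker_low between -0.006 and 0.01 m and z of tray in the frame of marker_high between -0.006 and 0.01 m and x of tray in the frame of chest between -0.012 and 0.012 m and y of tray in the frame of chest between -0.008 and 0.008 m and angle between tray's own z axis and vertical below 0.08 rad and value of joint hatch above 0.1 m), for 0.3 s.
3. every rack stands upright in the tray, tray home (x of rack1 in the frame of tray between -0.055 and 0.055 m and y of rack1 in the frame of tray between -0.078 and 0.078 m and z of rack1 in the frame of tray between -0.004 and 0.014 m and angle between each of rack1, rack2, rack3's own z axis and vertical below 0.2 rad and x of rack2 in the frame of tray between -0.055 and 0.055 m and y of rack2 in the frame of tray between -0.078 and 0.078 m and z of rack2 in the frame of tray between -0.004 and 0.014 m and x of rack3 in the frame of tray between -0.055 and 0.055 m and y of rack3 in the frame of tray between -0.078 and 0.078 m and z of rack3 in the frame of tray between -0.004 and 0.014 m and z of tray in the frame of marker_low between -0.006 and 0.01 m and z of tray in the frame of marker_high between -0.006 and 0.01 m and x of tray in the frame of chest between -0.012 and 0.012 m and y of tray in the frame of chest between -0.008 and 0.008 m and angle between tray's own z axis and vertical below 0.08 rad), for 0.3 s.
At the end, for the whole second after the job is handed in: The hatch is within 8 mm of fully shut; the tray lies level on the marked rail pair within 8 mm of fully home; every rack that is present stands upright (within 0.2 rad) on the tray's floor; all at rest (all of step 3 and value of joint hatch below 0.008 m and linear speed of each of rack1, rack2, rack3, tray below 0.03 m/s); the robot touches nothing.
It fails at once if a thing not part of the job (dish, dice, opener, tile wall, mug, can, red marker) is shoved more than 40 mm (distance of any of dish, die1, die2, opener, tile_wall, mug, can, marker_low, marker_high from where it was at the start of the episode above 0.04 m).
Of marker_low, marker_high only 1 to 1 are there at a start; the rules pass over those that are not, and their reading is None.
Of rack1, rack2, rack3 only 2 to 3 are there at a start; the rules pass over those that are not, and their reading is None.
At some moment in a run one of rack1, rack2, rack3 may be knocked a few centimetres aside while the robot is not near it.
It also fails if it takes over 200 s, if anything falls off the work surface, if the arm or the gripper's body presses on something with over 40 N, if the wrist force passes 120 N, or if a joint passes its speed limit or range.

## Working session

There is one attempt and no reset: what is moved stays moved. The work goes in short steps, Python scripts to look and compute and a tool call to move; the robot and the scene stay as the last step left them, time stands still between calls to the robot, and variables do not carry over. Pictures are saved under pics/ and viewed, at most 14 in all, crops included, and the job is handed in when it is done.

Besides the shell and the picture viewer there is one more tool, called after "Emit:" in YAML: its name, and indented under it one key for each argument. drive_tool: Moves the arm, as the interface text tells. Shifts and turns lie within -1 to 1; 1 stands for 0.1 m of shift or pi/4 rad of turn. Its arguments: {"type":"object","properties":{"commands":{"type":"string"},"force":{"type":"number"}},"required":["commands"]}

```bash
mkdir -p pics; ls
cat > h.py <<'E'
from rig import *
import numpy as np, cv2
from scipy.spatial.transform import Rotation as R
def q2m(q): return R.from_quat([q[1],q[2],q[3],q[0]]).as_matrix()
def cam(p,s=None):
    if 'position' in p:
        a=np.array(p['attitude'],float)
        return np.array(p['position'],float),(a if a.shape==(3,3) else q2m(a))
    s=s or sense(); T=np.array(p['tool_from_camera']); M=q2m(s['ee_rot'])
    return M@T[:3,3]+np.array(s['eef_pos']),M@T[:3,:3]
def f(p): return 210/np.tan(np.radians(p['fov_y'])/2)
def ray(p,px,z,s=None):
    c,M=cam(p,s); d=M@np.array([(px[0]-p['cx'])/f(p),(px[1]-p['cy'])/f(p),1.])
    return c+d*(z-c[2])/d[2]
def proj(p,X,s=None):
    c,M=cam(p,s); v=M.T@(np.array(X,float)-c); return v[:2]/v[2]*f(p)+[p['cx'],p['cy']]
E
python3 - <<'E'
from h import *
for n in ('scene','top'):
    p=capture(n); cv2.imwrite(f'pics/{n}0.png',p['pixels'])
    print(n,{k:v for k,v in p.items() if k!='pixels'})
    for o in ('rack1','tray','chest','hatch_handle','hatch','marker_low','marker_high','mouth','dish','die1','opener','tile_wall','mug','can'):
        print(o,[(np.round(d['position']).tolist(),round(d['confidence'],2)) for d in boxes_of(p,o)][:6])
print(sense())
E
```

```text
pics
scene {'fov_y': 54.5373542943746, 'cx': 284.85688155064184, 'cy': 208.38607780286654, 'position': array([1387.71148746, -207.12213977,  809.71582673]), 'attitude': array([-0.32812593,  0.66950745,  0.60204303, -0.28572247]), 'shot': 1}
rack1 [([326.0, 195.0], 0.82), ([319.0, 245.0], 0.77), ([267.0, 262.0], 0.75), ([133.0, 200.0], 0.7), ([294.0, 260.0], 0.64), ([193.0, 292.0], 0.52)]
tray [([193.0, 245.0], 0.75)]
chest [([454.0, 206.0], 0.8), ([426.0, 186.0], 0.51), ([223.0, 182.0], 0.47)]
hatch_handle [([427.0, 188.0], 0.55)]
hatch [([424.0, 186.0], 0.8)]
marker_low [([408.0, 260.0], 0.51)]
marker_high [([427.0, 189.0], 0.59)]
mouth [([454.0, 208.0], 0.77)]
dish [([316.0, 300.0], 0.56)]
die1 [([275.0, 310.0], 0.5)]
opener [([281.0, 205.0], 0.67)]
tile_wall [([195.0, 294.0], 0.94)]
mug [([223.0, 182.0], 0.78)]
can [([401.0, 153.0], 0.49)]
top {'fov_y': 50.68184100545787, 'cx': 277.0111246131076, 'cy': 215.1254582422257, 'position': array([ 356.10957914, -105.68488234, 1366.9722949 ]), 'attitude': array([ 0.04499929, -0.70327827,  0.70779786, -0.04895847]), 'shot': 2}
rack1 [([226
[... 502 characters left out ...]
, 0.51)]
{'time_s': 1.5, 'joints': array([ 9.05583719e-01,  3.12900136e-01,  1.49769803e+00, -2.53761494e-07,
        1.33103194e+00, -2.23390981e-01]), 'dq': array([ 0.0006672 , -0.00076185,  0.0001707 , -0.00032339, -0.00121551,
        0.00047812]), 'tau': array([ 3.58901389e-05, -4.12158966e+01, -2.59900779e+01, -1.43317639e-04,
        5.06021333e-04,  9.11978503e-06]), 'eef_pos': array([224.48941251, 474.58268408, 248.2948494 ]), 'ee_rot': array([-7.93831703e-06,  2.19118364e-01,  9.75698284e-01, -1.69622539e-05]), 'force': array([ 0.06177305, -0.00319112,  0.05258639]), 'wrist_torque': array([-0.06388785, -0.02160477, -0.009885  ]), 'grip_force': 0.0, 'grip_width': 0.9993056218555265}
```

View pics/scene0.png

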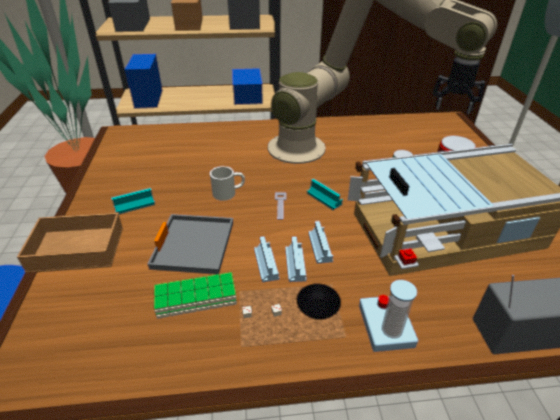

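View pics/top0.png

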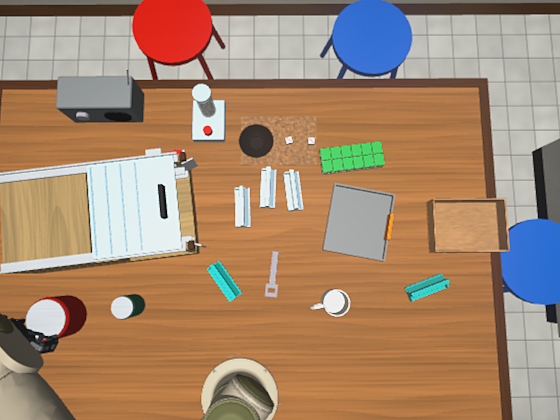

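The pale-blue racks are at top (242,207), (268,187) and (292,189). The turquoise pieces at (224,281) and (427,288) are look-alikes and get left alone. The red block is at top (181,155), the bracket nearer the mouth, so it looks like marker_low. I'll confirm both in an enlarged crop.

Run:
```python
from h import *
t=cv2.imread('pics/top0.png'); s=cv2.imread('pics/scene0.png')
a=cv2.resize(t[140:280,70:210],None,fx=4,fy=4,interpolation=cv2.INTER_CUBIC)
b=cv2.resize(s[130:280,340:460],None,fx=2,fy=2,interpolation=cv2.INTER_CUBIC)
c=cv2.resize(t[155:240,220:340],None,fx=2,fy=2,interpolation=cv2.INTER_CUBIC)
im=np.zeros((560,800,3),np.uint8); im[:,:560]=a; im[:300,560:]=b; im[300:470,560:]=c
cv2.imwrite('pics/c1.png',im)
hsv=cv2.cvtColor(t,cv2.COLOR_BGR2HSV)
for x,y in ((242,207),(268,187),(292,189),(110,200),(360,222),(390,227),(163,200)): print(hsv[y,x], end=' ')
```

```text
[ 85   6 247] [ 86   8 245] [ 94  27 220] [ 92  17 241] [ 80   5 169] [ 18 215 245] [ 0  0 44]
```

View pics/c1.png

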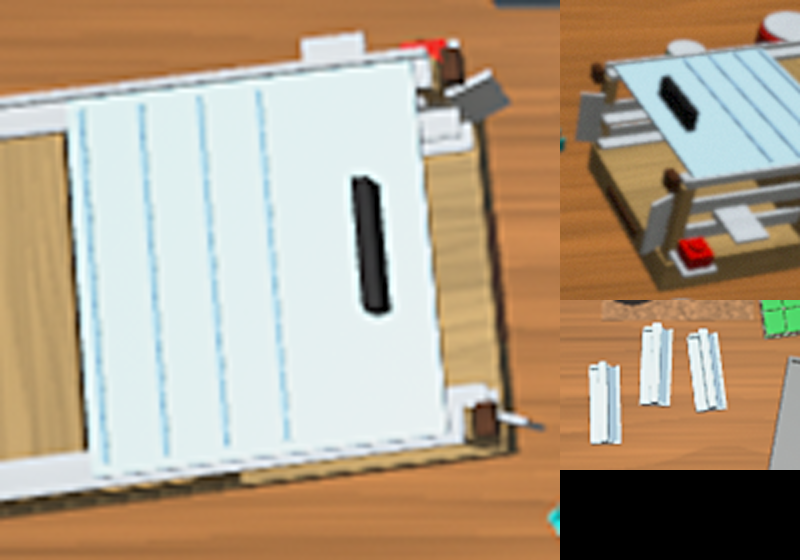

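The crop shows the red block on the low bracket nearest the mouth and the other bracket empty, so the **lower** rails are the ones to use. The three racks are pale blue. Next I'll fit the chest, tray and rack poses.

```bash
cat > fit.py <<'E'
from h import *
from scipy.optimize import least_squares
t=capture('top'); s=capture('scene')
obs=[(t,(173.75,155.5),(128,-105,192),1),(t,(181.75,249.5),(-128,-105,192),1),(t,(87,166.25),(128,130,192),1),(t,(93.75,259.5),(-128,130,192),1),
 (s,(408,256),(153,-75,92),0),(s,(430,241),(153,-15,118),0),(t,(153,151.8),(153,-15,119),0)]
def ch(v,X): c,q=np.cos(v[2]),np.sin(v[2]); return np.array([v[0]+c*X[0]-q*X[1],v[1]+q*X[0]+c*X[1],X[2]])
def res(v): return np.concatenate([proj(p,ch(v,(X[0],X[1]+v[3]*m,X[2])))-px for p,px,X,m in obs])
r=least_squares(res,[350,250,.09,20],x_scale=[100,100,.1,10]); print('chest',r.x.round(3)); print(r.fun.reshape(-1,2).round(1).tolist())
v=r.x; print('handle',ch(v,(0,-70+v[3],224)))
img=t['pixels']; hsv=cv2.cvtColor(img,cv2.COLOR_BGR2HSV)
m=cv2.inRange(hsv,(70,0,180),(110,70,255))
for (x,y) in ((242,207),(268,187),(292,189)):
    k=np.zeros_like(m); k[y-26:y+27,x-13:x+13]=m[y-26:y+27,x-13:x+13]
    (c,wh,a)=cv2.minAreaRect(cv2.findNonZero(k)); b=[ray(t,q,25)[:2] for q in cv2.boxPoints((c,wh,a))]
    e=max((b[1]-b[0],b[2]-b[1]),key=np.linalg.norm); print('rack',np.mean(b,0).round(1),'long axis deg',np.degrees(np.arctan2(e[1],e[0])).round(1),np.linalg.norm(e).round(0))
m=cv2.inRange(hsv,(0,0,120),(179,30,200)); k=np.zeros_like(m); k[175:270,310:400]=m[175:270,310:400]
k=cv2.morphologyEx(k,cv2.MORPH_OPEN,np.ones((3,3)))
c=max(cv2.findContours(k,0,2)[0],key=cv2.contourArea)
b=np.array([ray(t,q,22)[:2] for q in cv2.boxPoints(cv2.minAreaRect(c))]); print('tray',b.round(0).tolist(),b.mean(0))
m=cv2.inRange(hsv,(8,180,150),(25,255,255)); k=np.zeros_like(m); k[200:250,375:405]=m[200:250,375:405]
(c,wh,a)=cv2.minAreaRect(cv2.findNonZero(k)); b=np.array([ray(t,q,45)[:2] for q in cv2.boxPoints((c,wh,a))]);print('tab',b.round(0).tolist(),b.mean(0))
E
python3 fit.py
```

```text
chest [5.43007e+02 2.40705e+02 1.19000e-01 1.67130e+01]
[[-0.5, -0.7], [0.7, -1.2], [-0.3, -1.0], [-0.3, -0.1], [-1.3, -1.1], [1.0, 2.7], [-0.1, 4.4]]
handle [549.31183715 187.79225269 224.        ]
rack [564.8  -6.9] long axis deg -179.9 124.0
rack [623.8 -85.5] long axis deg -2.4 125.0
rack [ 615.3 -163. ] long axis deg -173.3 128.0
tray [[429.0, -250.0], [628.0, -289.0], [594.0, -471.0], [397.0, -429.0]] [ 512.11095796 -359.81465881]
tab [[460.0, -438.0], [536.0, -454.0], [534.0, -465.0], [458.0, -449.0]] [ 496.97807217 -451.71293369]
```

Emit:
drive_tool:
  commands: ".232 -.205 .03 0 0 .051 100;.232 -.205 .03 0 0 .051 100;.232 -.205 .03 0 0 .051 100;.232 -.205 .03 0 0 .051 100;.232 -.205 .03 0 0 .051 100;.232 -.205 .03 0 0 .051 100;.232 -.205 .03 0 0 .051 100;.232 -.205 .03 0 0 .051 100;.232 -.205 .03 0 0 .051 100;.232 -.205 .03 0 0 .051 100;.232 -.205 .03 0 0 .051 100;.232 -.205 .03 0 0 .051 100;.232 -.205 .03 0 0 .051 100;.232 -.205 .03 0 0 .051 100;0 0 0 0 0 0 100;0 0 0 0 0 0 100"

```text
time_s: 2.93
eef_pos: [549.9, 186.6, 289.8]
ee_rot: [-0.0, -0.058, 0.998, 0.0]
force: [-1.1, -0.0, -0.2]
grip_width: 1.001
grip_force: 0.0
```

Run:
```python
from h import *
s=sense(); p=capture('wrist'); print(s['eef_pos'],q2m(s['ee_rot'])[:,1],p['tool_from_camera'])
print([(d['position'],ray(p,d['position'],208,s)) for d in boxes_of(p,'hatch_handle')][:2])
print('handle proj',proj(p,[549.3,187.8,224],s)); cv2.imwrite('pics/w1.png',p['pixels'])
```

```text
[549.91320678 186.64497964 289.80845443] [-1.16416053e-01  9.93200529e-01  1.03922016e-04] [[ 8.52381195e-04 -9.48113766e-01 -3.17930117e-01  8.16260747e+01]
 [ 9.99999357e-01  5.70464420e-04  9.79823743e-04 -1.54482274e-01]
 [-7.47616559e-04 -3.17930748e-01  9.48113643e-01 -1.25670592e+02]
 [ 0.00000000e+00  0.00000000e+00  0.00000000e+00  1.00000000e+00]]
[([385.4, 168.6], array([506.61767045, 244.55727684, 208.        ])), ([374.6, 176.1], array([511.79532885, 239.16609113, 208.        ]))]
handle proj [280.92262781 235.51043111]
```

View pics/w1.png

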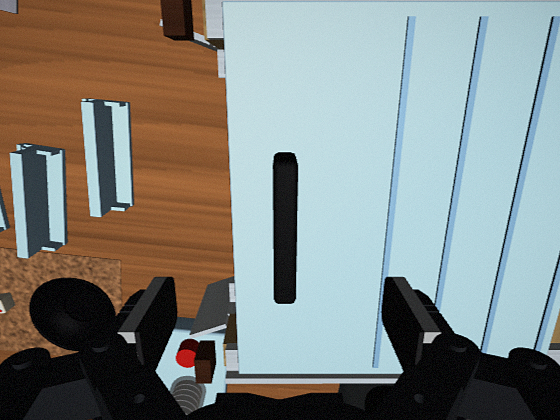

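The handle bar, at (285,228), sits between the open fingers and lines up with the tool. I'll descend and grip it.

Emit:
drive_tool:
  commands: "0 .02 -.2 0 0 0 100;0 0 -.2 0 0 0 100;0 0 -.2 0 0 0 100;0 0 -.12 0 0 0 60;0 0 0 0 0 0 0;0 0 0 0 0 0 0;0 0 0 0 0 0 0;0 0 0 0 0 0 0;0 0 0 0 0 0 0;0 0 0 0 0 0 0;0 0 0 0 0 0 0"
  force: 40

```text
time_s: 3.95
eef_pos: [549.5, 189.8, 219.4]
ee_rot: [0.001, -0.059, 0.998, 0.0]
force: [-2.9, 1.1, 5.6]
grip_width: 0.159
grip_force: 41.5
```

Emit:
drive_tool:
  commands: "-.024 .195 0 0 0 0 0;-.024 .195 0 0 0 0 0;-.024 .195 0 0 0 0 0;-.024 .195 0 0 0 0 0;-.024 .195 0 0 0 0 0;-.024 .195 0 0 0 0 0;-.024 .195 0 0 0 0 0;-.024 .195 0 0 0 0 0;-.024 .195 0 0 0 0 0;-.024 .195 0 0 0 0 0;-.024 .195 0 0 0 0 0;0 0 0 0 0 0 0;0 0 0 0 0 0 0;0 0 0 0 0 0 0"

```text
time_s: 5.12
eef_pos: [524.2, 404.7, 219.5]
ee_rot: [0.002, -0.059, 0.998, 0.001]
force: [5.9, 2.3, 2.9]
grip_width: 0.149
grip_force: 41.7
```

Emit:
drive_tool:
  commands: "0 0 0 0 0 0 60;0 0 0 0 0 0 100;0 0 0 0 0 0 100;0 0 .3 0 0 0 100;0 0 .3 0 0 0 100;-.01 -.36 0 0 0 -.018 100;-.01 -.36 0 0 0 -.018 100;-.01 -.36 0 0 0 -.018 100;-.01 -.36 0 0 0 -.018 100;-.01 -.36 0 0 0 -.018 100;-.01 -.36 0 0 0 -.018 100;-.01 -.36 0 0 0 -.018 100;-.01 -.36 0 0 0 -.018 100;-.01 -.36 0 0 0 -.018 100;-.01 -.36 0 0 0 -.018 100;-.01 -.36 0 0 0 -.018 100;-.01 -.36 0 0 0 -.018 100;-.01 -.36 0 0 0 -.018 100;-.01 -.36 0 0 0 -.018 100"

```text
time_s: 6.7
eef_pos: [508.4, -101.6, 278.4]
ee_rot: [-0.0, 0.04, 0.999, 0.0]
force: [0.1, 1.0, -0.1]
grip_width: 1.003
grip_force: 0.0
```

Emit:
drive_tool:
  commands: "-.01 -.36 -.1 0 0 -.018 100;-.01 -.36 -.1 0 0 -.018 100;-.01 -.36 -.1 0 0 -.018 100;-.01 -.36 -.1 0 0 -.018 100;-.01 -.36 -.1 0 0 -.018 100;-.01 -.36 -.1 0 0 -.018 100;-.01 -.36 -.1 0 0 -.018 100;-.01 -.36 -.1 0 0 -.018 100;-.01 -.36 -.1 0 0 -.018 100;-.01 -.27 -.1 0 0 -.008 100;0 0 0 0 0 0 100;0 0 0 0 0 0 100"

```text
time_s: 7.7
eef_pos: [498.1, -451.7, 176.9]
ee_rot: [-0.001, 0.107, 0.994, 0.001]
force: [-0.8, 0.2, -1.1]
grip_width: 1.004
grip_force: 0.0
```

Run:
```python
from h import *
s=sense(); p=capture('wrist'); print(s['eef_pos'],q2m(s['ee_rot'])[:,1])
hsv=cv2.cvtColor(p['pixels'],cv2.COLOR_BGR2HSV); m=cv2.inRange(hsv,(8,180,100),(25,255,255))
m=cv2.morphologyEx(m,cv2.MORPH_OPEN,np.ones((3,3)))
c=max(cv2.findContours(m,0,2)[0],key=cv2.contourArea); r=cv2.minAreaRect(c); print(r)
b=np.array([ray(p,q,45,s)[:2] for q in cv2.boxPoints(r)]); print(b.round(0).tolist(),b.mean(0))
t=capture('top'); print([ (d['position'],d['confidence']) for d in boxes_of(t,'hatch_handle')][:2])
cv2.imwrite('pics/w2.png',np.hstack([p['pixels'],t['pixels']])[::1,::1]); cv2.imwrite('pics/w2.png',cv2.resize(np.hstack([p['pixels'],t['pixels']]),(800,300)))
```

```text
[ 498.14593459 -451.65211445  176.94455984] [0.21256406 0.97714597 0.00151037]
((276.2091979980469, 199.99514770507812), (100.2984619140625, 13.252230644226074), 88.66777801513672)
[[459.0, -450.0], [460.0, -441.0], [538.0, -456.0], [536.0, -466.0]] [ 498.14249582 -453.33063947]
[([54.5, 215.4], 0.97)]
```

View pics/w2.png

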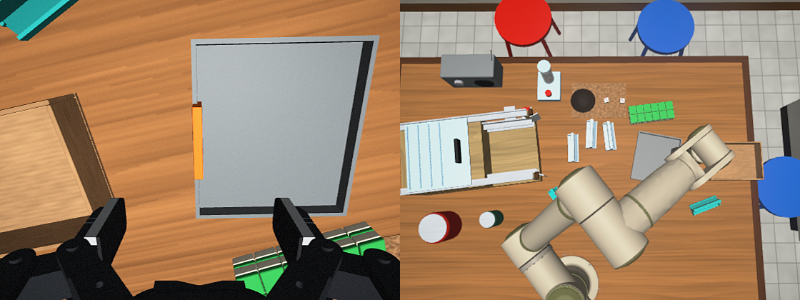

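The tab is centred under the fingers, at (276,200) in the full wrist image, and the hatch is open. Descending to grip it.

Emit:
drive_tool:
  commands: "0 -.017 -.3 0 0 .01 60;0 0 -.3 0 0 0 60;0 0 -.3 0 0 0 60;0 0 -.3 0 0 0 60;0 0 -.2 0 0 0 60;0 0 -.1 0 0 0 60;0 0 0 0 0 0 60;0 0 0 0 0 0 0;0 0 0 0 0 0 0;0 0 0 0 0 0 0;0 0 0 0 0 0 0;0 0 0 0 0 0 0;0 0 0 0 0 0 0;0 0 0 0 0 0 0"
  force: 100

```text
time_s: 9.02
eef_pos: [499.4, -453.2, 30.3]
ee_rot: [0.001, 0.102, 0.995, -0.001]
force: [-0.7, 0.5, 5.9]
grip_width: 0.1
grip_force: 98.5
```

Emit:
drive_tool:
  commands: "0 0 .1 0 0 0 0;0 0 .3 0 0 0 0;0 0 .3 0 0 0 0;0 0 .3 0 0 0 0;0 0 .13 0 0 0 0;.056 .237 0 0 0 .0274 0;.056 .237 0 0 0 .0274 0;.056 .237 0 0 0 .0274 0;.056 .237 0 0 0 .0274 0;.056 .237 0 0 0 .0274 0;.056 .237 0 0 0 .0274 0;.056 .237 0 0 0 .0274 0;.056 .237 0 0 0 .0274 0;.056 .237 0 0 0 .0274 0;.056 .237 0 0 0 .0274 0;.056 .237 0 0 0 .0274 0;.056 .237 0 0 0 .0274 0;.056 .237 0 0 0 .0274 0;.056 .237 0 0 0 .0274 0;.056 .237 0 0 0 .0274 0"

```text
time_s: 10.68
eef_pos: [582.9, -95.9, 142.0]
ee_rot: [0.0, -0.06, 0.998, -0.0]
force: [0.2, 0.8, -3.7]
grip_width: 0.098
grip_force: 98.0
```

Emit:
drive_tool:
  commands: "0 0 0 0 0 0 0;0 0 0 0 0 0 0;0 0 0 0 0 0 0"

```text
time_s: 10.93
eef_pos: [582.8, -97.6, 141.7]
ee_rot: [0.0, -0.059, 0.998, -0.0]
force: [0.6, -0.1, -3.3]
grip_width: 0.1
grip_force: 98.1
```

Run:
```python
from h import *
v=[543.0,240.7,.119]
def ch(X): c,q=np.cos(v[2]),np.sin(v[2]); return np.array([v[0]+c*X[0]-q*X[1],v[1]+q*X[0]+c*X[1],X[2]])
s=sense(); M=q2m(s['ee_rot']); e=np.array(s['eef_pos']); tip=e
# tray corners: tray frame aligned with tool: y=tool y, x=-tool x
ty=M[:,1]; tx=-M[:,0]; o=e+ty*90+M[:,2]*30.3
print(o)
t=capture('top'); sc=capture('scene'); w=capture('wrist')
out=[]
for n,p,(y0,x0,h,wd,k) in (('t',t,(130,50,150,200,4)),('s',sc,(130,200,200,266,3))):
    im=cv2.resize(p['pixels'][y0:y0+h,x0:x0+wd],None,fx=k,fy=k,interpolation=cv2.INTER_CUBIC)
    P=lambda X:tuple(int(a) for a in (proj(p,X)-[x0,y0])*k)
    for a in (-1,1):
        cv2.line(im,P(ch((a*110,-100,120))),P(ch((a*110,95,120))),(0,0,255),1)
        cv2.line(im,P(ch((a*90,-100,120))),P(ch((a*90,95,120))),(0,255,0),1)
        cv2.line(im,P(ch((a*135,-100,55))),P(ch((a*135,300,55))),(255,0,255),1)
    cv2.line(im,P(ch((-135,-100,55))),P(ch((135,-100,55))),(255,0,255),1)
    cv2.line(im,P(ch((-110,95,150))),P(ch((110,95,150))),(0,0,0),1)
    q=[P(o+a*105*tx+b*95*ty-22*M[:,2]) for a,b in((-1,-1),(1,-1),(1,1),(-1,1))]
    cv2.polylines(im,[np.array(q)],True,(0,255,255),1)
    cv2.imwrite(f'pics/o_{n}.png',im)
```

```text
[572.21726344  -8.2171333  111.36394943]
```

View pics/o_t.png

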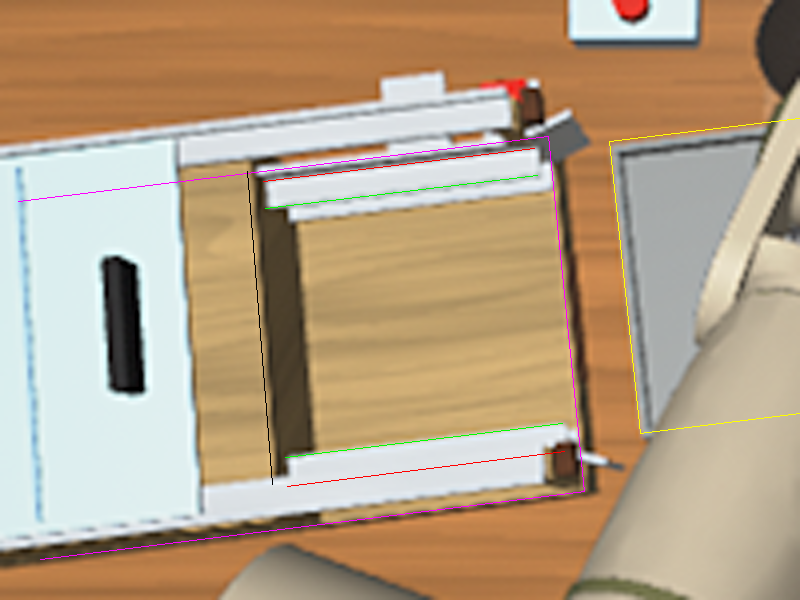

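View pics/o_s.png

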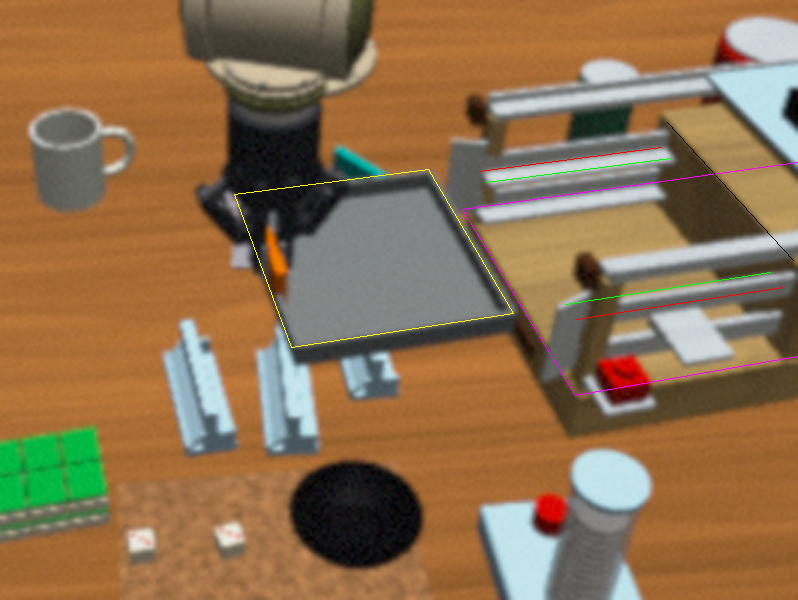

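The overlay matches the rails to within a few mm. The tray hangs level and aligned (chest x −0.5 mm, y −251 mm). I'll lower it to just above the lower rails and start inserting.

Emit:
drive_tool:
  commands: "0 0 -.15 0 0 0 0;0 0 -.15 0 0 0 0;0 0 0 0 0 0 0;-.0178 .149 0 0 0 0 0;-.0178 .149 0 0 0 0 0;-.0178 .149 0 0 0 0 0;-.0178 .149 0 0 0 0 0;-.0178 .149 0 0 0 0 0;-.0178 .149 0 0 0 0 0;-.0178 .149 0 0 0 0 0;-.0178 .149 0 0 0 0 0;-.0178 .149 0 0 0 0 0;0 0 0 0 0 0 0;0 0 0 0 0 0 0"

```text
time_s: 12.25
eef_pos: [566.7, 38.3, 111.6]
ee_rot: [0.0, -0.06, 0.998, -0.0]
force: [-1.1, 0.8, -2.2]
grip_width: 0.101
grip_force: 98.1
```

Emit:
drive_tool:
  commands: "-.0178 .149 0 0 0 0 0;-.0178 .149 0 0 0 0 0;-.0178 .149 0 0 0 0 0;-.0178 .149 -.01 0 0 0 0;-.0178 .149 -.01 0 0 0 0;-.0178 .149 -.01 0 0 0 0;-.0119 .099 -.01 0 0 0 0;0 0 0 0 0 0 0;0 0 0 0 0 0 0"

```text
time_s: 13.0
eef_pos: [555.1, 136.1, 107.3]
ee_rot: [0.0, -0.059, 0.998, -0.0]
force: [0.4, -0.1, -3.3]
grip_width: 0.103
grip_force: 98.2
```

Emit:
drive_tool:
  commands: "-.006 .05 -.01 0 0 0 0;-.006 .05 -.01 0 0 0 0;-.004 .03 0 0 0 0 0;0 0 0 0 0 0 0;0 0 0 0 0 0 0"

```text
time_s: 13.42
eef_pos: [553.5, 149.4, 105.3]
ee_rot: [0.0, -0.059, 0.998, 0.0]
force: [0.3, 0.7, -2.3]
grip_width: 0.101
grip_force: 98.3
```

Emit:
drive_tool:
  commands: "-.003 .025 0 0 0 0 0;-.003 .025 0 0 0 0 0;0 0 0 0 0 0 0;0 0 0 0 0 0 0"

```text
time_s: 13.75
eef_pos: [552.9, 150.0, 105.5]
ee_rot: [-0.001, -0.059, 0.998, -0.004]
force: [-4.6, -26.2, 2.3]
grip_width: 0.099
grip_force: 99.6
```

Emit:
drive_tool:
  commands: ".003 -.025 -.005 0 0 0 0;0 0 0 0 0 0 0;0 0 0 0 0 0 20;0 0 0 0 0 0 50;0 0 0 0 0 0 50;0 0 .2 0 0 0 60;0 0 .3 0 0 0 60;0 0 .4 0 0 0 100;0 0 .4 0 0 0 100;0 0 .2 0 0 0 100;-.02 -.3 0 0 0 0 100;-.02 -.3 0 0 0 0 100;-.02 -.3 0 0 0 0 100;0 0 0 0 0 0 100;0 0 0 0 0 0 100"

```text
time_s: 15.0
eef_pos: [547.1, 61.0, 254.9]
ee_rot: [0.0, -0.058, 0.998, 0.0]
force: [0.3, 0.5, 0.1]
grip_width: 1.0
grip_force: 0.0
```

```bash
cat > racks.py <<'E'
from h import *
t=capture('top'); s=sense(); print(s['eef_pos'])
hsv=cv2.cvtColor(t['pixels'],cv2.COLOR_BGR2HSV)
m=cv2.inRange(hsv,(70,0,180),(110,70,255))
for d in boxes_of(t,'rack1'):
    x,y=map(int,d['position'])
    k=np.zeros_like(m); k[y-28:y+28,x-14:x+15]=m[y-28:y+28,x-14:x+15]
    if k.sum()<255*200: print('skip',x,y,d['confidence']);continue
    b=np.array([ray(t,q,25)[:2] for q in cv2.boxPoints(cv2.minAreaRect(cv2.findNonZero(k)))])
    e=max((b[1]-b[0],b[2]-b[1]),key=np.linalg.norm); print('rack',(x,y),b.mean(0).round(1),np.degrees(np.arctan2(e[1],e[0])).round(1),np.linalg.norm(e).round(0))
E
python3 racks.py
python3 - <<'E'
from h import *
t=capture('top'); s=sense(); w=capture('wrist')
cv2.imwrite('pics/w3.png',np.hstack([cv2.resize(t['pixels'][130:290,50:350],(600,320)),np.zeros((320,200,3),np.uint8)]))
cv2.imwrite('pics/w3.png',np.vstack([cv2.resize(t['pixels'][140:270,80:330],(600,312)),cv2.resize(w['pixels'],(600,450))])[:600])
E
```

```text
[547.14057638  61.93210817 254.91394895]
rack (293, 189) [ 615.4 -162.9] -173.8 128.0
rack (268, 190) [623.8 -85.9] -2.4 125.0
skip 430 290 0.76
rack (242, 208) [564.8  -6.9] -179.9 124.0
skip 226 283 0.61
rack (67, 215) [542.1 526. ] -177.0 169.0
```

View pics/w3.png

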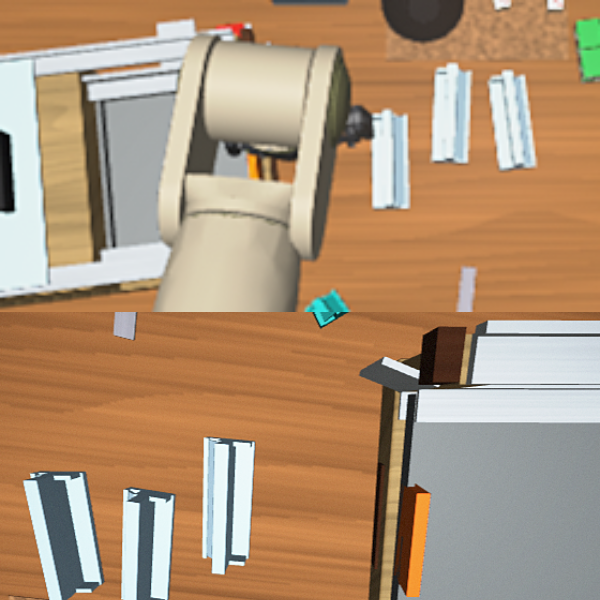

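The tray sits home against the back stop, and the racks are unmoved. Next is the nearest rack, at world (565,−7), with a close look first.

Emit:
drive_tool:
  commands: ".06 -.23 -.2 0 0 -.05 100;.06 -.23 -.2 0 0 -.05 100;.06 -.23 -.2 0 0 -.05 100;0 0 -.2 0 0 0 100;0 0 0 0 0 0 100;0 0 0 0 0 0 100"

```text
time_s: 15.7
eef_pos: [564.9, -6.3, 174.6]
ee_rot: [-0.001, -0.001, 1.0, 0.0]
force: [0.6, 0.1, 0.8]
grip_width: 1.001
grip_force: 0.0
```

```bash
cat > look.py <<'E'
from h import *
import sys
s=sense(); w=capture('wrist'); e=np.array(s['eef_pos']); M=q2m(s['ee_rot']); print(e.round(1),'tool y deg',np.degrees(np.arctan2(M[1,1],M[0,1])).round(1))
im=w['pixels'].copy(); g=cv2.cvtColor(im,cv2.COLOR_BGR2HSV)
m=cv2.inRange(g,(70,0,90),(115,110,255))
# rectify the plane z=50, 0.5 mm/px, around the tool, axes: right=tool y, down=tool x
X=[e+M[:,1]*a+M[:,0]*b for a,b in((-60,-90),(60,-90),(60,90),(-60,90))]
src=np.float32([proj(w,(q[0],q[1],50),s) for q in X]); dst=np.float32([(0,0),(360,0),(360,540),(0,540)])
rc=cv2.warpPerspective(im,cv2.getPerspectiveTransform(src,dst),(360,540))
cv2.line(rc,(180,0),(180,540),(0,0,255),1); cv2.line(rc,(0,270),(360,270),(0,0,255),1)
cv2.imwrite(sys.argv[1],np.hstack([rc,cv2.resize(im,(400,540))[:, :400]]))
E
python3 look.py pics/r1.png
```

```text
[564.9  -6.3 174.6] tool y deg 90.1
```

View pics/r1.png

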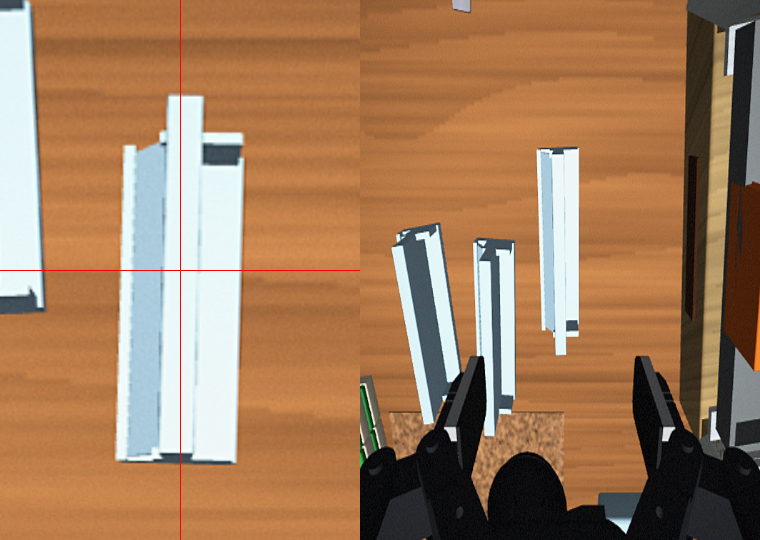

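The rectified view puts the rib centre at (181,275), within 2 mm of the tool and rotated +1.4°. Descending to grip.

Emit:
drive_tool:
  commands: "-.015 .005 -.3 0 0 .03 50;0 0 -.3 0 0 0 50;0 0 -.3 0 0 0 50;0 0 -.3 0 0 0 50;0 0 -.1 0 0 0 50;0 0 0 0 0 0 50;0 0 0 0 0 0 0;0 0 0 0 0 0 0;0 0 0 0 0 0 0;0 0 0 0 0 0 0;0 0 0 0 0 0 0;0 0 0 0 0 0 0"
  force: 60

```text
time_s: 16.75
eef_pos: [564.8, -6.7, 47.0]
ee_rot: [0.002, -0.012, 1.0, -0.0]
force: [-0.5, 2.1, 6.8]
grip_width: 0.124
grip_force: 60.8
```

Emit:
drive_tool:
  commands: "0 0 .1 0 0 0 0;0 0 .3 0 0 0 0;0 0 .35 0 0 0 0;0 0 .35 0 0 0 0;0 0 .35 0 0 0 0;-.0223 .25 0 0 0 .01 0;-.0223 .25 0 0 0 .01 0;-.0223 .25 0 0 0 .01 0;-.0223 .25 0 0 0 .01 0;-.0223 .25 0 0 0 .01 0;-.0223 .25 0 0 0 .01 0;-.0223 .25 0 0 0 .01 0;-.0223 .25 0 0 0 .01 0;-.0223 .25 0 0 0 .01 0;-.0223 .25 0 0 0 .01 0;-.0223 .25 0 0 0 .01 0;-.0223 .25 0 0 0 .01 0;0 0 0 0 0 0 0;0 0 0 0 0 0 0"

```text
time_s: 18.33
eef_pos: [536.5, 294.1, 190.7]
ee_rot: [0.0, -0.06, 0.998, 0.0]
force: [-0.8, -0.3, -0.3]
grip_width: 0.122
grip_force: 59.6
```

Emit:
drive_tool:
  commands: ".01 0 -.25 0 0 0 0;0 0 -.2 0 0 0 0;0 0 -.1 0 0 0 0;0 0 -.07 0 0 0 0;0 0 0 0 0 0 0;0 0 0 0 0 0 0"

```text
time_s: 18.83
eef_pos: [538.3, 293.0, 128.7]
ee_rot: [0.001, -0.059, 0.998, 0.0]
force: [0.6, -1.0, -1.4]
grip_width: 0.121
grip_force: 59.7
```

Emit:
drive_tool:
  commands: "0 0 -.015 0 0 0 0;0 0 -.01 0 0 0 0;0 0 0 0 0 0 0;0 0 0 0 0 0 0"

```text
time_s: 19.17
eef_pos: [538.2, 293.4, 126.1]
ee_rot: [0.001, -0.059, 0.998, 0.0]
force: [-0.5, -0.4, 2.5]
grip_width: 0.125
grip_force: 60.1
```

Emit:
drive_tool:
  commands: "0 0 0 0 0 0 20;0 0 0 0 0 0 33;0 0 .3 0 0 0 33;0 0 .4 0 0 0 33;.061 -.271 .05 0 0 -.014 60;.061 -.271 0 0 0 -.014 60;.061 -.271 0 0 0 -.014 60;.061 -.271 0 0 0 -.014 60;.061 -.271 0 0 0 -.014 60;.061 -.271 0 0 0 -.014 60;.061 -.271 0 0 0 -.014 60;.061 -.271 0 0 0 -.014 100;.061 -.271 0 0 0 -.014 100;.061 -.271 0 0 0 -.014 100;.061 -.271 0 0 0 -.014 100;.061 -.271 -.1 0 0 -.014 100;.061 -.271 -.1 0 0 -.014 100;.061 -.271 -.1 0 0 -.014 100;0 0 0 0 0 0 100;0 0 0 0 0 0 100"

```text
time_s: 20.83
eef_pos: [623.0, -87.1, 169.4]
ee_rot: [-0.001, 0.019, 1.0, 0.0]
force: [-0.1, 0.1, 0.8]
grip_width: 1.001
grip_force: 0.0
```

```bash
python3 look.py pics/r2.png
```

```text
[623.  -87.1 169.4] tool y deg 87.8
```

View pics/r2.png

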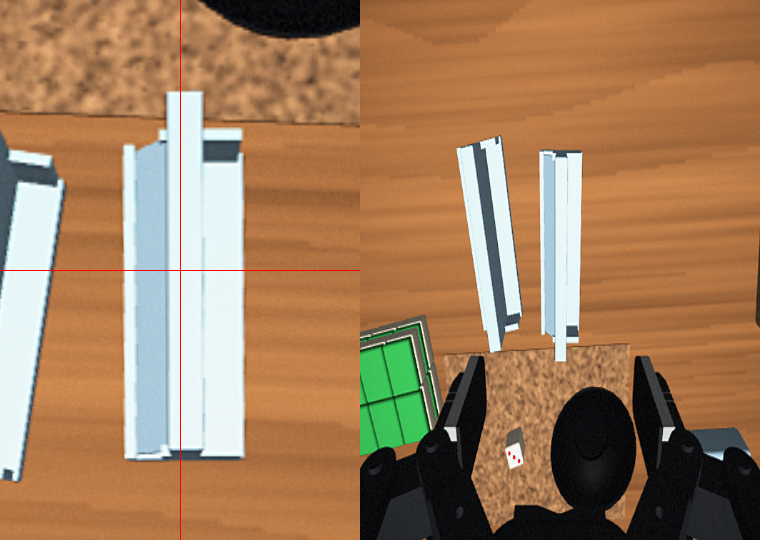

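Rack B's rib centre is at (185,270), only +1.5 mm off along the tool's y, with its angle aligned. Gripping.

Emit:
drive_tool:
  commands: "0 .015 -.3 0 0 0 40;0 0 -.3 0 0 0 40;0 0 -.3 0 0 0 40;0 0 -.25 0 0 0 40;0 0 -.1 0 0 0 40;0 0 0 0 0 0 40;0 0 0 0 0 0 0;0 0 0 0 0 0 0;0 0 0 0 0 0 0;0 0 0 0 0 0 0;0 0 0 0 0 0 0;0 0 0 0 0 0 0"

```text
time_s: 21.88
eef_pos: [624.2, -84.8, 47.3]
ee_rot: [0.002, 0.018, 1.0, -0.0]
force: [0.1, 0.2, 7.8]
grip_width: 0.124
grip_force: 63.2
```

Emit:
drive_tool:
  commands: "0 0 .1 0 0 0 0;0 0 .3 0 0 0 0;0 0 .35 0 0 0 0;0 0 .35 0 0 0 0;0 0 .35 0 0 0 0;-.0576 .234 0 0 0 .0141 0;-.0576 .234 0 0 0 .0141 0;-.0576 .234 0 0 0 .0141 0;-.0576 .234 0 0 0 .0141 0;-.0576 .234 0 0 0 .0141 0;-.0576 .234 0 0 0 .0141 0;-.0576 .234 0 0 0 .0141 0;-.0576 .234 0 0 0 .0141 0;-.0576 .234 0 0 0 .0141 0;-.0576 .234 0 0 0 .0141 0;-.0576 .234 0 0 0 .0141 0;-.0576 .234 0 0 0 .0141 0;-.0576 .234 0 0 0 .0141 0;-.0576 .234 0 0 0 .0141 0;0 0 0 0 0 0 0"

```text
time_s: 23.55
eef_pos: [541.1, 246.5, 191.1]
ee_rot: [0.0, -0.062, 0.998, 0.001]
force: [0.4, 0.3, -1.4]
grip_width: 0.12
grip_force: 62.1
```

Emit:
drive_tool:
  commands: "0 0 -.25 0 0 0 0;0 0 -.2 0 0 0 0;0 0 -.1 0 0 0 0;0 0 -.06 0 0 0 0;0 0 0 0 0 0 0;0 0 0 0 0 0 0"

```text
time_s: 24.05
eef_pos: [543.1, 242.9, 130.2]
ee_rot: [0.001, -0.059, 0.998, 0.0]
force: [0.3, 0.3, -0.5]
grip_width: 0.121
grip_force: 62.0
```

Emit:
drive_tool:
  commands: "0 0 -.02 0 0 0 0;0 0 -.02 0 0 0 0;0 0 0 0 0 0 0;0 0 0 0 0 0 0"

```text
time_s: 24.38
eef_pos: [543.1, 243.0, 126.3]
ee_rot: [0.001, -0.06, 0.998, 0.0]
force: [-1.6, -0.8, 5.0]
grip_width: 0.123
grip_force: 62.9
```

Emit:
drive_tool:
  commands: "0 0 0 0 0 0 20;0 0 0 0 0 0 33;0 0 .3 0 0 0 33;0 0 .4 0 0 0 33;.05 -.29 .05 0 0 0 60;.05 -.29 0 0 0 0 60;.05 -.29 0 0 0 0 60;.05 -.29 0 0 0 0 60;.05 -.29 0 0 0 0 60;.05 -.29 0 0 0 0 60;.05 -.29 0 0 0 0 60;.05 -.29 0 0 0 0 100;.05 -.29 0 0 0 0 100;.05 -.29 0 0 0 0 100;.05 -.29 0 0 0 0 100;.05 -.29 -.1 0 0 0 100;.05 -.29 -.1 0 0 0 100;.05 -.29 -.1 0 0 0 100;0 0 0 0 0 0 100;0 0 0 0 0 0 100"

```text
time_s: 26.05
eef_pos: [612.3, -164.0, 169.2]
ee_rot: [-0.001, -0.059, 0.998, 0.0]
force: [-0.1, 0.2, 0.2]
grip_width: 0.998
grip_force: 0.0
```

```bash
python3 look.py pics/r3.png
```

```text
[ 612.3 -164.   169.2] tool y deg 96.7
```

View pics/r3.png

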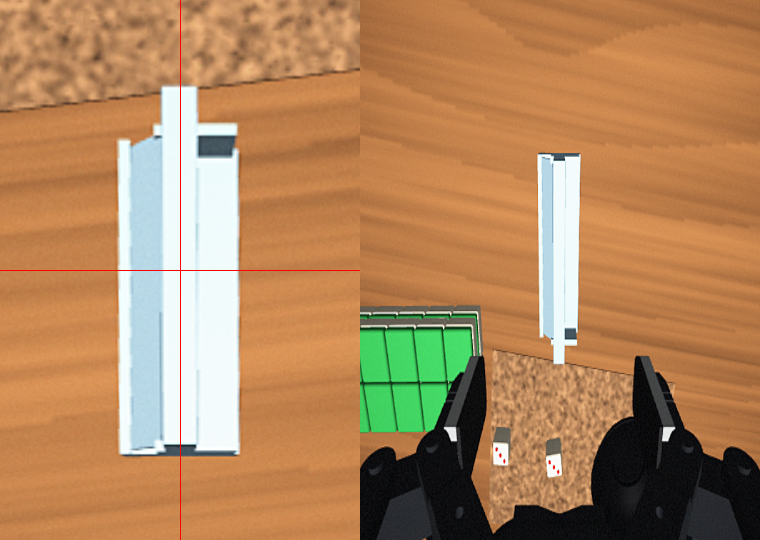

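Rack C's rib is centred at (179,265) and aligned. Gripping.

Emit:
drive_tool:
  commands: ".015 0 -.3 0 0 0 40;0 0 -.3 0 0 0 40;0 0 -.3 0 0 0 40;0 0 -.25 0 0 0 40;0 0 -.1 0 0 0 40;0 0 0 0 0 0 40;0 0 0 0 0 0 0;0 0 0 0 0 0 0;0 0 0 0 0 0 0;0 0 0 0 0 0 0;0 0 0 0 0 0 0;0 0 0 0 0 0 0"

```text
time_s: 27.1
eef_pos: [615.1, -163.4, 47.3]
ee_rot: [0.002, -0.06, 0.998, -0.001]
force: [-0.5, -0.8, 7.8]
grip_width: 0.122
grip_force: 63.2
```

Emit:
drive_tool:
  commands: "0 0 .1 0 0 0 0;0 0 .3 0 0 0 0;0 0 .35 0 0 0 0;0 0 .35 0 0 0 0;0 0 .35 0 0 0 0;-.0475 .254 0 0 0 0 0;-.0475 .254 0 0 0 0 0;-.0475 .254 0 0 0 0 0;-.0475 .254 0 0 0 0 0;-.0475 .254 0 0 0 0 0;-.0475 .254 0 0 0 0 0;-.0475 .254 0 0 0 0 0;-.0475 .254 0 0 0 0 0;-.0475 .254 0 0 0 0 0;-.0475 .254 0 0 0 0 0;-.0475 .254 0 0 0 0 0;-.0475 .254 0 0 0 0 0;-.0475 .254 0 0 0 0 0;-.0475 .254 0 0 0 0 0;0 0 0 0 0 0 0"

```text
time_s: 28.77
eef_pos: [546.2, 196.3, 191.1]
ee_rot: [0.0, -0.061, 0.998, 0.001]
force: [-0.1, -0.3, -2.0]
grip_width: 0.124
grip_force: 62.0
```

Emit:
drive_tool:
  commands: "0 0 0 0 0 0 0;0 0 -.25 0 0 0 0;0 0 -.2 0 0 0 0;0 0 -.1 0 0 0 0;0 0 -.06 0 0 0 0;0 0 0 0 0 0 0;0 0 0 0 0 0 0"

```text
time_s: 29.35
eef_pos: [548.1, 192.3, 130.2]
ee_rot: [0.001, -0.059, 0.998, 0.0]
force: [-0.2, 0.1, 0.1]
grip_width: 0.122
grip_force: 62.0
```

Emit:
drive_tool:
  commands: "0 0 -.02 0 0 0 0;0 0 -.02 0 0 0 0;0 0 0 0 0 0 0;0 0 0 0 0 0 20;0 0 0 0 0 0 33;0 0 0 0 0 0 33;0 0 .3 0 0 0 33;0 0 .4 0 0 0 33;0 0 .4 0 0 0 50;-.01 .07 .4 0 0 0 100;0 0 .1 0 0 0 100;0 0 0 0 0 0 100;0 0 0 0 0 0 100"

```text
time_s: 30.43
eef_pos: [546.4, 199.6, 284.7]
ee_rot: [-0.0, -0.06, 0.998, -0.0]
force: [-0.7, -0.2, -0.9]
grip_width: 0.993
grip_force: 0.0
```

Run:
```python
from h import *
w=capture('wrist'); sc=capture('scene')
cv2.imwrite('pics/v1.png',np.hstack([cv2.resize(w['pixels'],(440,330)),cv2.resize(sc['pixels'][120:270,340:500],(352,330))]))
```

```text
(no output)
```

View pics/v1.png

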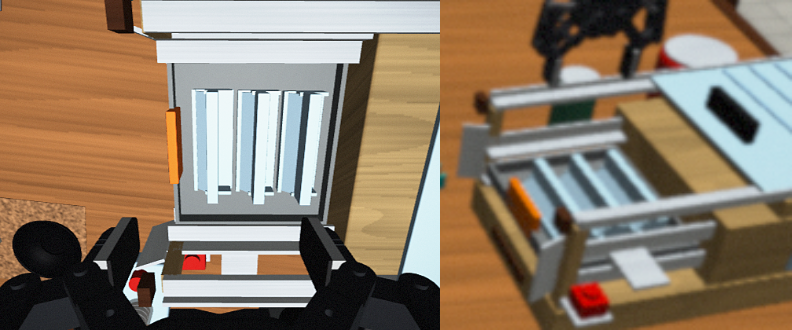

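All three racks stand upright in the tray, which is still home. Now back to the hatch handle to shut the hatch.

Emit:
drive_tool:
  commands: "-.022 .205 0 0 0 0 100;-.022 .205 0 0 0 0 100;-.022 .205 0 0 0 0 100;-.022 .205 0 0 0 0 100;-.022 .205 0 0 0 0 100;-.022 .205 0 0 0 0 100;-.022 .205 0 0 0 0 100;-.022 .205 0 0 0 0 100;-.022 .205 0 0 0 0 100;-.022 .205 0 0 0 0 100;0 0 0 0 0 0 80;0 0 -.25 0 0 0 80;0 0 -.25 0 0 0 60;0 0 -.16 0 0 0 60;0 0 0 0 0 0 0;0 0 0 0 0 0 0;0 0 0 0 0 0 0;0 0 0 0 0 0 0;0 0 0 0 0 0 0;0 0 0 0 0 0 0"
  force: 40

```text
time_s: 32.2
eef_pos: [525.0, 404.5, 220.5]
ee_rot: [0.001, -0.059, 0.998, 0.0]
force: [0.7, -1.5, 3.6]
grip_width: 0.152
grip_force: 41.6
```

Emit:
drive_tool:
  commands: ".0222 -.186 0 0 0 0 0;.0222 -.186 0 0 0 0 0;.0222 -.186 0 0 0 0 0;.0222 -.186 0 0 0 0 0;.0222 -.186 0 0 0 0 0;.0222 -.186 0 0 0 0 0;.0222 -.186 0 0 0 0 0;.0222 -.186 0 0 0 0 0;.0222 -.186 0 0 0 0 0;.0222 -.186 0 0 0 0 0;.0222 -.186 0 0 0 0 0;.0222 -.186 0 0 0 0 0;0 0 0 0 0 0 0;0 0 0 0 0 0 0"

```text
time_s: 33.37
eef_pos: [551.4, 180.4, 220.5]
ee_rot: [0.0, -0.059, 0.998, -0.0]
force: [-2.8, -2.1, 4.7]
grip_width: 0.154
grip_force: 41.9
```

Emit:
drive_tool:
  commands: ".006 -.05 0 0 0 0 0;.006 -.05 0 0 0 0 0;.004 -.03 0 0 0 0 0;0 0 0 0 0 0 0;0 0 0 0 0 0 0"

```text
time_s: 33.78
eef_pos: [552.6, 169.8, 220.4]
ee_rot: [0.001, -0.06, 0.998, 0.001]
force: [-4.0, 6.9, 5.9]
grip_width: 0.156
grip_force: 42.0
```

Emit:
drive_tool:
  commands: ".002 -.02 0 0 0 0 0;.002 -.02 0 0 0 0 0;0 0 0 0 0 0 0;0 0 0 0 0 0 0"

```text
time_s: 34.12
eef_pos: [552.6, 169.6, 220.4]
ee_rot: [0.001, -0.061, 0.998, 0.005]
force: [-2.9, 26.7, 5.3]
grip_width: 0.153
grip_force: 42.2
```

At the stop: 26.7 N with no further motion. I'll ease off, release and retreat.

Emit:
drive_tool:
  commands: "-.004 .045 0 0 0 0 0;0 0 0 0 0 0 0;0 0 0 0 0 0 20;0 0 0 0 0 0 50;0 0 0 0 0 0 80;0 0 .3 0 0 0 80;0 0 .3 0 0 0 100;0 0 .3 0 0 0 100;-.2 -.25 0 0 0 0 100;-.2 -.25 0 0 0 0 100;-.2 -.25 0 0 0 0 100;-.2 -.25 0 0 0 0 100;-.2 -.25 0 0 0 0 100;-.2 -.25 0 0 0 0 100;0 0 0 0 0 0 100;0 0 0 0 0 0 100"

```text
time_s: 35.45
eef_pos: [432.5, 18.0, 309.7]
ee_rot: [0.001, -0.058, 0.998, -0.0]
force: [0.3, 0.1, -1.3]
grip_width: 1.004
grip_force: 0.0
```

Run:
```python
from h import *
t=capture('top'); sc=capture('scene'); hs=boxes_of(t,'hatch_handle')
print([ray(t,d['position'],216) for d in hs][:1])
cv2.imwrite('pics/v2.png',np.hstack([cv2.resize(t['pixels'][130:290,60:230],(400,376)),cv2.resize(sc['pixels'][120:280,340:510],(400,376))]))
```

```text
[array([552.36370351, 256.3589376 , 216.        ])]
```

View pics/v2.png

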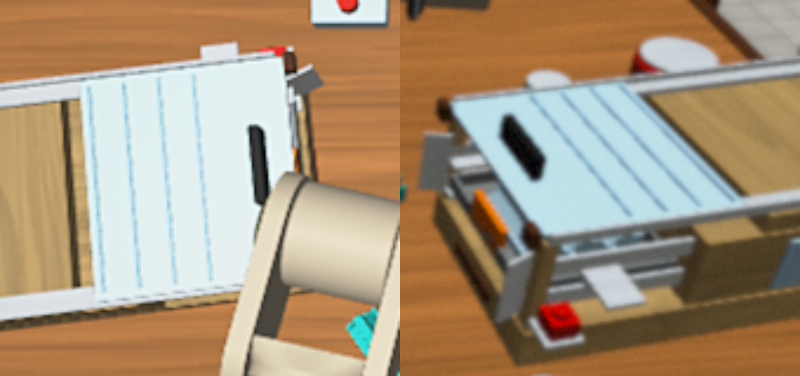

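The hatch is against its stops: the handle moved about 18 mm past its starting position of 17 mm open. The tray and racks are in place under it, so I'm handing in.

```bash
python3 -c "
from rig import *
print(finish_job())"
```

```text
the job is handed in; nothing more can be done
None
```

I handed the job in with the tray home on the lower rails, all three pale-blue racks upright in it and the hatch pushed shut to its stops; the judge returned no verdict.

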